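# Top up the tilt-out nut bin

## Task

Top up the wider tilt-out bin: pull its front out to the stop, take the scoop by its handle and tip all six nuts from it into the open bin. Then set the empty scoop down flat on the rubber mat again and push the bin fully shut, leaving the narrow bin shut and the other things where they are.

Things in the scene. Friction and masses are not known exactly. Their poses are not given: they have to be found in the camera images.
- wide_unit: Target unit: fixed green sheet-steel shell of the WIDER of two tilt-out bin units standing side by side; front faces the robot; 200 wide (y), 130 deep (x), 185 high, its roof starting right at the front face. Origin: bottom centre of its front face, on the table; x points from the front face into the unit, z up.
- wide_bin (a joint): Tilt of the wide bin (rad): 0 = shut (front upright, flush with the shell), 0.78 = fully open against its stop, top leaning out towards the robot. Hinge line: along y at the front face, 20 above the table. It has friction; well open it leans out by its own weight. Takes 2 to 4 N at the pull. May start up to 0.1 ajar.
- wide_hinge (a point): Centre of the wide bin's hinge line; frame tilts with the bin (x inwards, z up the front panel). Bare steel front panel: plane x=0, 5 thick outwards, 186 wide, top edge at z=160. Behind it a V-shaped trough, open at the top: back panel rising from the hinge line at 0.85 rad to the front panel, 150 long; cheeks 3 thick at y=+-93.
- wide_mouth (a point): Fixed point on the wide unit, 55 in front of its front face, 150 above the table: about the middle of the bin's mouth when fully open. The mouth then spans from the front panel's top edge (113 in front of the shell, 134 above the table) back to the shell's front face (trough's back panel about upright there, up to 170 above the table), 180 along y.
- wide_pull (a point): Middle of the wide bin's pull: round dark bar, 10 diameter, 100 long along y, on two arms at its ends; at x=-35, z=175 in the hinge frame (shut: 35 in front of the face, 195 above the table; fully open: about 148 in front of the shell, 120 above the table). Free space of 30 between bar and front panel for a finger from above.
- narrow_unit: The other tilt-out bin unit, same make and colour but 130 wide; leave its bin shut. Origin: bottom centre of its front face, on the table; x points from the front face into the unit, z up.
- narrow_bin (a joint): Tilt of the narrow bin (rad), 0 = shut; must stay shut.
- mat: Black rubber mat, fixed, 150 (x) by 250 (y), 4 thick; origin at the centre of its underside. The scoop starts on it.
- scoop: Aluminium hand scoop, 0.13 to 0.21 kg: a flat-bottomed pan 110 long, 70 wide, walls 30 high and 3 thick (floor 3 thick), OPEN at its mouth end (+x of the scoop), with a straight handle out of the back end. Origin: centre of the pan's underside; x from handle to mouth, z up. Rests flat on the pan's underside. Holds six loose nuts.
- scoop_grip (a point): Point on the handle to grip: 110 behind the scoop's origin, 46 above the pan's underside. The handle is a bar along x, 14 wide (y), 20 tall (34 to 54 above the underside), from 54 to 164 behind the origin.
- scoop_lip (a point): Middle of the pan's open front edge, on the floor's upper side: 55 ahead of the origin, 3 above the underside. The nuts slide out over it when the scoop is tipped about 45 to 55 degrees mouth down.
- nut0: Plain steel hex nut, 19 across flats (22 over corners), 10 thick, 17 g, starting flat in the scoop; origin at the centre of its lower face.
- nut1: Hex nut like nut0, in the scoop.
- nut2: Hex nut like nut0, in the scoop.
- nut3: Hex nut like nut0, in the scoop.
- nut4: Hex nut like nut0, in the scoop.
- nut5: Hex nut like nut0, in the scoop.
- can: Bystander: upright can, 56 diameter, 160 high; origin at centre of underside.
- wrench: Bystander: steel wrench lying on the table behind the mat.
- screwdriver: Bystander: screwdriver lying on the table in front of the bin units.
- bracket: Bystander: L-shaped sheet-steel bracket, 90 by 50, 40 high, in front of the bin units.
- channel: Bystander: folded steel U-channel, 160 long, 50 wide, 40 high, left of the bin units.
Things that resemble listed ones, but are neither listed nor needed, are in the scene too. What is shaped like the scoop but turquoise is not meant.

How it is judged:
By the outcome, as a careful person would: the job done as asked, in the order asked, and still so for the second after the job is handed in, with the robot touching nothing.
It also fails if it takes over 72 s, if anything falls off the work surface, if the arm or the gripper's body presses on something with over 40 N, if the wrist force passes 120 N, or if a joint passes its speed limit or range.

## Robot

A 6-joint arm with a two-finger parallel gripper is mounted at the origin on the work surface. World frame = base frame: x ahead of the robot, y to its left, z up, the work surface at z = 0. Lengths are in m, angles in rad, forces in N, time in s.
With the tool pointing down it reaches from about 0.4 to 0.825 m from the base axis. Payload 7 kg.
Tool frame: the origin (TCP) lies on the centre line of the jaws, within the pads' length; the fingertips stand 19 mm ahead of it and the grasp point (between the pads) is the TCP; z points along the fingers, y is the line along which they close (so a half turn about z gives the same grasp; the last joint's range is limited). The gripper opens to 88 mm and grips with 3 to 60 N. Pads are 19 mm wide; open, the fingers measure 130 mm over their backs; the gripper's body (78 mm by 193 mm) begins 47 mm behind the grasp point.
Start: joints at [-0.99, 0.359, 0.012, 0, -1.224, -0.288], TCP at [0.195, -0.646, 0.246] pointing down, gripper open.
Joint ranges: [-3.07, 3.07], [-1.43, 2.12], [-1.02, 1.25], [-3.03, 1.67], [-3.05, -0], [-3.03, 3.03]. Speed limits (rad/s): [2.39, 2.39, 3.01, 3.14, 3.14, 3.14].

## Interface

Orientations are given as [roll, pitch, yaw] about the fixed x, y, z axes, in that order (R = Rz(yaw) Ry(pitch) Rx(roll)).
In Python, from station import arm, imaging, models gives the robot as it stands.
- The arm moves only by the tool play_rows, never from a script. Its arguments are lists of equal length, an entry for each row: "travel": the shift along the tool's x, y, z in units of 25 mm (1.0 is 25 mm), a list of three; "twist": the turn about the tool's z in units of 0.15 rad (1.0 is 0.15 rad). A call has 1 to 8 rows; each row shifts and turns the commanded pose from where the row before left it, along the tool's axes as they then stand; what a row does not reach is not made up. A row lasts 1/8 s, in which the tool goes at most 62.5 mm and 10.7 degrees, less where a joint would pass 70% of its speed; a pose out of reach is approached as far as the arm can. A call with a number of a shift or a turn outside -1 to 1 is refused whole. A call with a gripper value outside its range is refused whole. "fingers" is the opening, from 0 (shut) to 1 (fully open), set as the call begins (left out, the last holds). The fingers move at their own pace and stop on an object; "newtons" is the grip in N (left out, the last holds). Time passes only in rows, so rows that do not move let the fingers close. It gives the time, the measured TCP pose, the force, the opening and the grip force at its end, in the units of the state.
- arm.get_state(): the state, without advancing time (a new reading comes with each control period).
- imaging.grab_frame(name): name is "scene" or "top"; returns a dict with "pixels" (400x640x3 uint8, red, green, blue), "fx", "fy", "cx", "cy" (pixels), "R" (3x3) and "t" (3): a world point X has camera coordinates R X + t. Camera axes: x right, y down, z forward; pixel columns grow to the right and rows downward; lengths in m; the calibration is good to about 2 mm. A picture is of the moment at which its call begins. There is no depth.
- arm.job_done(): hands the job in; it is judged then, once.
Trained networks look in the newest picture that a camera, given by its name, has taken for a name from the list of things; names that differ only in an ending like _2 or _b are one class to them, and where a whole thing is asked for, a point or a joint stands for the part that bears it (a point fixed in the world has none). Each returns a list of dicts, best first, with "confidence" (0 to 1); they miss things now and then, are a little off and sometimes report something else, mostly with a low value. They report only what shows in the picture. A call takes as long as a camera call. They do not tell look-alikes from the thing itself.
- models.boxes_of(name, camera): "extent" ([centre column, centre row, width, height] in pixels, round what is visible of it).
- models.silhouettes(name, camera): "pixels" (400x640 bool, what is visible of it) and "extent" ([centre column, centre row, width, height] in pixels, round what is visible of it).
The state is a dict: "t": time; "q": joint angles; "qd": joint speeds; "joint_efforts": joint torques, N m; "eef_pos": TCP position; "ee_rot": TCP orientation; "force": force on the tool from outside, world axes, zero at the start; "moment": the same for the moment, N m; "width": finger opening in m; "gripper_force": force on a finger pad.
Only numpy, scipy, OpenCV 4.12 (cv2) and the standard library are available. Lean on these libraries where they do the work, as an engineer would, in place of code of your own. Each camera call takes 0.05 s, during which the arm holds its last target. There are 200 camera calls.

## Working session

There is one attempt and no reset: what is moved stays moved. The work goes in short steps, Python scripts to look and compute and a tool call to move; the robot and the scene stay as the last step left them, time stands still between calls to the robot, and variables do not carry over. Pictures are saved under pics/ and viewed, at most 10 in all, crops included, and the job is handed in when it is done.

Besides the shell and the picture viewer there is one more tool, called after "Emit:" as name(argument=value, ...), one argument or row to a line, values as JSON. play_rows: Moves the arm, as the interface text tells. Shifts and turns lie within -1 to 1; 1 stands for 25 mm of shift or 0.15 rad of turn. Its arguments: {"type":"object","properties":{"travel":{"type":"array","items":{"type":"array","items":{"type":"number"}}},"twist":{"type":"array","items":{"type":"number"}},"fingers":{"type":"number"},"newtons":{"type":"number"}},"required":["travel","twist"]}

```bash
mkdir -p pics; ls; python3 - <<'E'
from station import arm, imaging, models
import cv2,numpy as np
s=arm.get_state();print(s['t'],s['eef_pos'],s['ee_rot'])
for c in ['scene','top']:
    f=imaging.grab_frame(c);cv2.imwrite(f'pics/{c}0.png',f['pixels'][:,:,::-1])
    print(c,f['fx'],f['cx'],f['cy'],np.round(f['R'],3).tolist(),f['t'])
    for n in ['wide_unit','narrow_unit','scoop','mat','can','wide_pull','bracket','screwdriver','wrench','channel']:
        print(n,[(np.round(d['extent']).astype(int).tolist(),round(d['confidence'],2)) for d in models.boxes_of(n,c)])
E
```

```text
pics
0.0 [ 0.19467939 -0.64583428  0.24460966] [ 3.13991900e+00 -1.34102494e-04 -2.84891559e+00]
scene 412.1578574864101 323.3509365464744 198.81212928015924 [[0.885, 0.466, 0.003], [0.361, -0.682, -0.636], [-0.294, 0.563, -0.772]] [-0.44049296 -0.04539851  1.45378619]
wide_unit [([392, 249, 79, 96], 0.76)]
narrow_unit [([414, 174, 60, 66], 0.61), ([330, 357, 25, 44], 0.35)]
scoop [([276, 324, 53, 74], 0.95), ([191, 292, 32, 67], 0.9)]
mat [([268, 326, 77, 96], 0.9)]
can [([329, 358, 21, 42], 0.75), ([413, 173, 67, 73], 0.37)]
wide_pull [([368, 235, 34, 69], 0.84), ([277, 326, 50, 74], 0.5)]
bracket [([340, 181, 29, 16], 0.75)]
screwdriver [([311, 214, 24, 17], 0.75), ([278, 323, 56, 76], 0.72)]
wrench [([341, 332, 60, 37], 0.67)]
channel [([384, 150, 23, 26], 0.65)]
top 500.7441992295679 304.9873066497907 199.57890721471793 [[0.006, -1.0, 0.012], [-0.98, -0.008, -0.198], [0.198, -0.011, -0.98]] [0.03553697 0.48794249 1.81559675]
wide_unit [([314, 134, 56, 52], 0.63), ([238, 163, 38, 10], 0.59)]
narrow_unit [([241, 146, 47, 54], 0.86), ([314, 157, 54, 12], 0.66)]
scoop [([400, 199, 59, 22], 0.96)]
mat [([398, 203, 70, 51], 0.79)]
can [([404, 144, 25, 23], 0.76)]
wide_pull [([314, 155, 50, 15], 0.56)]
bracket [([315, 156, 50, 14], 0.62), ([311, 137, 59, 53], 0.24)]
screwdriver [([299, 221, 10, 26], 0.69)]
wrench [([376, 155, 9, 39], 0.59)]
channel []
```

View pics/scene0.png

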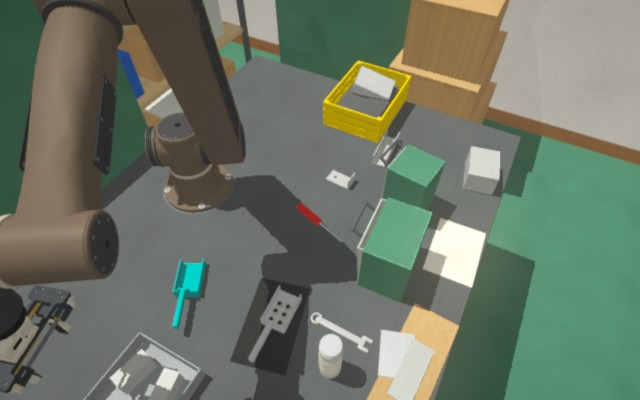

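View pics/top0.png

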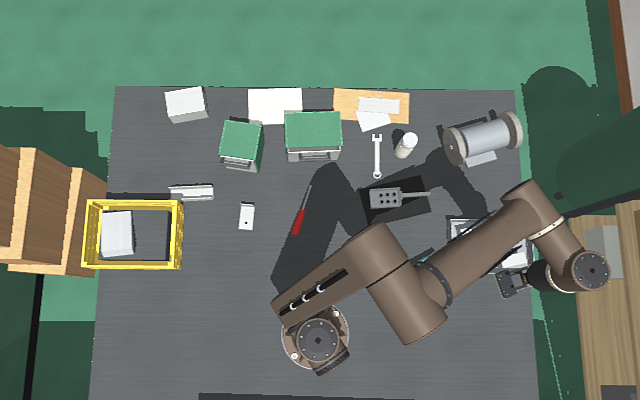

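The top view shows the wide unit at (314,136) and the narrow one at (241,145). There are two scoop-shaped things: the aluminium one on the mat, at scene (276,324) / top (400,199), and the turquoise one at scene (191,292). The aluminium one holds six dark-dotted nuts and sits on the black mat, so it is the one meant. Next I fit poses to the silhouettes and confirm with an enlarged overlay crop.

```bash
cat > h.py <<'E'
import numpy as np,cv2
from scipy.optimize import minimize
from station import arm,imaging,models
def box(x0,x1,y0,y1,z0,z1): return np.array([[x,y,z] for x in(x0,x1) for y in(y0,y1) for z in(z0,z1)],float)/1000
SCOOP=[box(-55,55,-35,35,0,30),box(-164,-54,-7,7,34,54)]
SHELL=[box(0,130,-100,100,0,185)]
NSHELL=[box(0,130,-65,65,0,185)]
MAT=[box(-75,75,-125,125,0,4)]
CAN=[np.array([[28*np.cos(a),28*np.sin(a),z] for a in np.arange(0,6.28,.3) for z in (0,160)])/1000]
def place(P,x,y,yaw,z=0):
    c,s=np.cos(yaw),np.sin(yaw); return P@np.array([[c,s,0],[-s,c,0],[0,0,1]])+[x,y,z]
def proj(f,P):
    C=P@np.array(f['R']).T+f['t']; return np.c_[f['fx']*C[:,0]/C[:,2]+f['cx'],f['fy']*C[:,1]/C[:,2]+f['cy']]
def render(f,parts,k=4):
    m=np.zeros((400*k,640*k),np.uint8)
    for P in parts:
        h=cv2.convexHull(((proj(f,P)+.5)*k).astype(np.float32))
        cv2.fillConvexPoly(m,np.round(h).astype(np.int32),255)
    return cv2.resize(m,(640,400),interpolation=cv2.INTER_AREA)/255.
def fit(parts,views,x0,z=0,yaw=True):
    def cost(p):
        c=0
        for f,m in views:
            r=render(f,[place(P,p[0],p[1],p[2] if yaw else 0,z) for P in parts]); c+=np.abs(r-m).sum()/m.sum()
        return c
    s=np.array(x0)+np.array([[0,0,0],[.03,0,0],[0,.03,0],[0,0,.2]])
    r=minimize(cost,x0,method='Nelder-Mead',options=dict(initial_simplex=s,xatol=2e-4,fatol=1e-4,maxiter=150))
    return r.x,r.fun
def ray(f,u,v,z):
    d=np.array(f['R']).T@[(u-f['cx'])/f['fx'],(v-f['cy'])/f['fy'],1]; o=-np.array(f['R']).T@f['t']
    return o+d*(z-o[2])/d[2]
def draw(f,img,parts,col):
    for P in parts:
        q=proj(f,P)
        for i in range(8):
            for b in(1,2,4):
                if not i&b: cv2.line(img,*[tuple(int(v) for v in np.round((q[j]+.5)*64)) for j in(i,i|b)],col,1,cv2.LINE_AA,6)
E
python3 - <<'E'
from h import *
F={c:imaging.grab_frame(c) for c in('scene','top')}
def mk(n,c,u,v):
    for d in models.silhouettes(n,c):
        e=d['extent']
        if abs(e[0]-u)<12 and abs(e[1]-v)<12: return (F[c],d['pixels'].astype(float))
    print('none',n,c)
res={}
for n,parts,z,a,b,y0 in [('scoop',SCOOP,.004,(276,324),(400,199),1.5),('wide_unit',SHELL,0,(392,249),(314,136),0),('narrow_unit',NSHELL,0,(414,174),(241,146),0),('mat',MAT,0,(268,326),(398,203),0.1),('can',CAN,0,(329,358),(404,144),0)]:
    V=[x for x in(mk(n,'scene',*a),mk(n,'top',*b)) if x]
    if not V: continue
    g=ray(F['top'],*b,.05)
    res[n]=fit(parts,V,[g[0],g[1],y0],z); print(n,np.round(res[n][0],4),res[n][1],len(V))
for c,(x,y,w,h) in dict(scene=(215,130,250,260),top=(200,90,260,150)).items():
    im=F[c]['pixels'][:,:,::-1][y:y+h,x:x+w]; k=800/w if c=='top' else 600/h
    g=dict(F[c]); 
    for q in('fx','fy'): g[q]=g[q]*k
    g['cx']=(g['cx']-x)*k; g['cy']=(g['cy']-y)*k
    im=cv2.resize(np.ascontiguousarray(im),None,fx=k,fy=k,interpolation=cv2.INTER_CUBIC)
    for n,parts,z in[('scoop',SCOOP,.004),('wide_unit',SHELL,0),('narrow_unit',NSHELL,0)]:
        if n in res: draw(g,im,[place(P,*res[n][0],z) for P in parts],(0,0,255))
    if 'wide_unit' in res:
        bar=place(box(-40,-30,-50,50,190,200),*res['wide_unit'][0]); draw(g,im,[bar],(255,0,255))
    cv2.imwrite(f'pics/{c}1.png',im[:600,:800])
E
```

```text
scoop [ 0.5035 -0.2623  1.6468] 0.9428019110855934 2
none wide_unit top
wide_unit [0.6481 0.0159 0.021 ] 0.12500410549479424 1
narrow_unit [ 0.6105  0.2858 -0.1539] 0.31746468333396555 2
mat [ 0.4966 -0.3018  0.2468] 0.935297384585186 2
can [ 0.6918 -0.3347  0.2114] 0.2913523187052599 2
```

View pics/scene1.png

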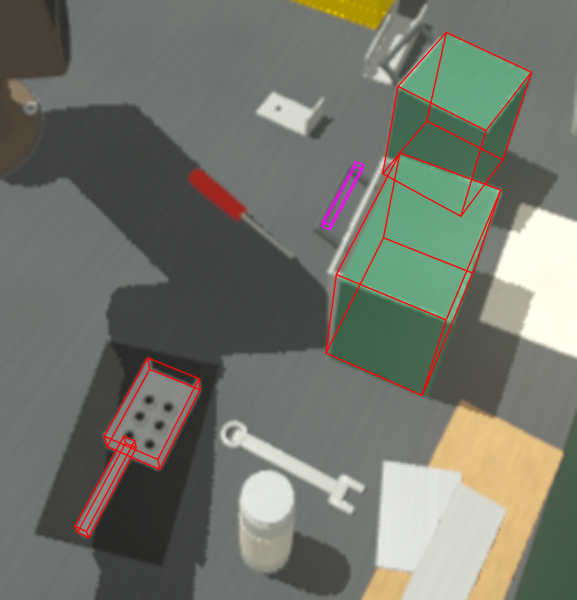

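View pics/top1.png

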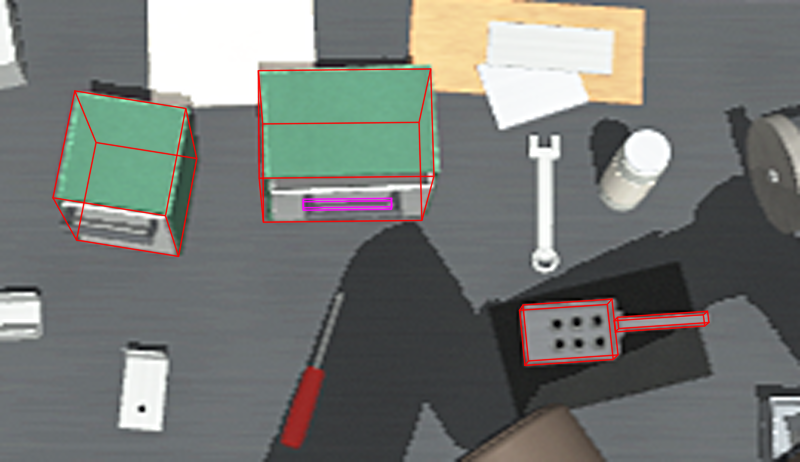

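The crops confirm that the grey scoop with six nuts sits on the mat, but the overlay is off by a few pixels. I refit on colour masks: the bright roof, and the scoop with its holes filled.

```bash
python3 - <<'E'
from h import *
F={c:imaging.grab_frame(c) for c in('scene','top')}
ROOF=[box(0,130,-100,100,185,185)];NR=[box(0,130,-65,65,185,185)]
def comp(m,u,v):
    n,l=cv2.connectedComponents(m.astype(np.uint8)); return (l==l[v,u]).astype(np.uint8)
out=[];ims=[]
R={}
for n,parts,z,a,b,y0 in[('wide',ROOF,0,(402,232),(314,130),0),('narrow',NR,0,(414,164),(241,138),-.15),('scoop',SCOOP,.004,(290,297),(400,190),1.6)]:
    V=[]
    for c,p in(('scene',a),('top',b)):
        I=F[c]['pixels']; h=cv2.cvtColor(I,cv2.COLOR_RGB2HSV)
        if n!='scoop':
            print(n,c,h[p[1],p[0]],end=' '); m=(abs(h[...,0].astype(int)-h[p[1],p[0],0])<12)&(h[...,1]>70)&(h[...,2]>h[p[1],p[0],2]*.8); m=comp(m,*p)
        else:
            m=I.min(2)>75; w=np.zeros_like(m)
            if c=='scene': w[280:368,240:312]=1
            else: w[182:214,362:436]=1
            m=(m&w).astype(np.uint8); m=cv2.morphologyEx(m,cv2.MORPH_CLOSE,np.ones((5,5)))
            nn,l,s,_=cv2.connectedComponentsWithStats(m); m=(l==1+s[1:,4].argmax()).astype(np.uint8)
        ims.append(m*255); print(m.sum())
        V.append((F[c],m.astype(float)))
    x0=dict(wide=[.648,.014,.02],narrow=[.61,.286,-.15],scoop=[.503,-.262,1.62])[n]
    R[n]=fit(parts,V,x0,z)
    print(n,np.round(R[n][0],4),round(R[n][1],3),*[np.round(fit(parts,[v],x0,z)[0],4) for v in V])
im=[]
for c,(x,y) in dict(scene=(235,270),top=(355,170)).items():
    k=4.7;I=cv2.resize(np.ascontiguousarray(F[c]['pixels'][y:y+100 if c=='scene' else y+60,x:x+85,::-1]),None,fx=k,fy=k,interpolation=cv2.INTER_CUBIC)
    g=dict(F[c]);g['fx']*=k;g['fy']*=k;g['cx']=(g['cx']-x)*k;g['cy']=(g['cy']-y)*k
    draw(g,I,[place(P,*R['scoop'][0],.004) for P in SCOOP],(0,0,255)); im.append(I)
h=max(i.shape[0] for i in im); im=[cv2.copyMakeBorder(i,0,h-i.shape[0],0,0,0) for i in im]
cv2.imwrite('pics/sc2.png',np.hstack(im))
E
```

```text
wide scene [ 73  96 167] 3028
wide top [ 75  93 172] 1972
wide [0.652  0.0114 0.0552] 0.048 [0.6525 0.0116 0.0542] [0.6519 0.0103 0.0576]
narrow scene [ 73  99 167] 1298
narrow top [ 75  94 171] 1313
narrow [ 0.6119  0.2824 -0.1497] 0.062 [ 0.6115  0.2825 -0.143 ] [ 0.6118  0.2826 -0.151 ]
1517
997
scoop [ 0.5037 -0.2655  1.6459] 0.405 [ 0.5035 -0.2664  1.6459] [ 0.5043 -0.2634  1.643 ]
```

View pics/sc2.png

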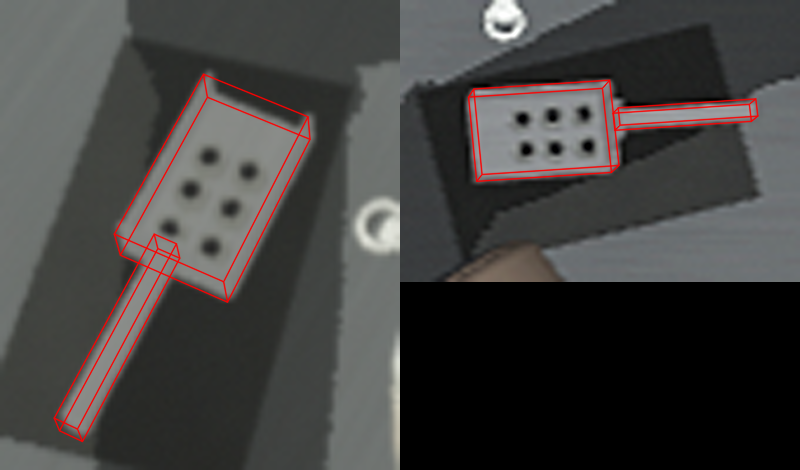

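The overlay now fits to within about 2 mm. Poses:
- **Wide unit:** (0.652, 0.011), yaw 0.055.
- **Scoop:** (0.5037, -0.2655), yaw 1.645.

The bin comes first, using closed fingers to hook behind the bar.

Emit:
play_rows(
  travel=[
    [0,0,0],
    [0,0,0],
    [-0.74,0.97,-0.02],
    [-0.74,0.97,-0.02],
    [-0.74,0.97,-0.02],
    [-0.74,0.97,-0.02],
    [-0.74,0.97,-0.02],
    [-0.74,0.97,-0.02],
  ],
  twist=[0.8,0.79,0,0,0,0,0,0],
  fingers=0,
  newtons=20,
)

```text
t: 2.8
eef_pos: [0.2983, -0.4941, 0.2487]
ee_rot: [-3.141, 0.0, -3.087]
force: [0.3, 0.2, -0.0]
width: 0.0133
gripper_force: 0.0
```

Emit:
play_rows(
  travel=[
    [-0.74,0.97,-0.02],
    [-0.74,0.97,-0.02],
    [-0.74,0.97,-0.02],
    [-0.74,0.97,-0.02],
    [-0.74,0.97,-0.02],
    [-0.74,0.97,-0.02],
    [-0.74,0.97,-0.02],
    [-0.74,0.97,-0.02],
  ],
  twist=[0,0,0,0,0,0,0,0],
)

```text
t: 3.8
eef_pos: [0.4355, -0.2923, 0.2528]
ee_rot: [-3.141, 0.0, -3.087]
force: [0.4, 0.1, -0.5]
width: 0.0006
gripper_force: 0.0
```

Emit:
play_rows(
  travel=[
    [-0.74,0.97,-0.02],
    [-0.74,0.97,-0.02],
    [-0.74,0.97,-0.02],
    [-0.74,0.97,-0.02],
    [-0.74,0.97,-0.02],
    [-0.74,0.97,-0.02],
    [-0.74,0.97,-0.02],
    [-0.74,0.97,-0.02],
  ],
  twist=[0,0,0,0,0,0,0,0],
)

```text
t: 4.8
eef_pos: [0.5728, -0.0906, 0.2568]
ee_rot: [-3.142, 0.0, -3.087]
force: [0.3, -0.4, -0.7]
width: 0.0005
gripper_force: 0.0
```

Emit:
play_rows(
  travel=[
    [-0.74,0.97,0],
    [-0.74,0.97,0],
    [-0.74,0.97,0],
    [-0.74,0.97,0],
    [0,0,0.7],
    [0,0,0.7],
    [0,0,0],
    [0,0,0],
  ],
  twist=[0,0,0,0,0,0,0,0],
)

```text
t: 5.8
eef_pos: [0.6409, 0.0088, 0.2219]
ee_rot: [-3.141, 0.0, -3.088]
force: [-1.1, -0.4, -0.7]
width: 0.0004
gripper_force: 0.0
```

```bash
python3 - <<'E'
from h import *
s=arm.get_state();print(s['t'],s['eef_pos'],s['ee_rot'],s['q'])
im=[]
U=[.652,.0114,.0552]
def tilt(P,a):
    c,t=np.cos(a),np.sin(a);Q=P-[0,0,.02]; return Q@np.array([[c,0,t],[0,1,0],[-t,0,c]]).T*[1,1,1]+[0,0,.02] if 0 else np.c_[Q[:,0]*c-Q[:,2]*t,Q[:,1],Q[:,0]*t+Q[:,2]*c]+[0,0,.02]
for c,(x,y) in dict(scene=(335,185),top=(270,100)).items():
    f=imaging.grab_frame(c);k=5
    I=cv2.resize(np.ascontiguousarray(f['pixels'][y:y+100,x:x+80,::-1]),None,fx=k,fy=k,interpolation=cv2.INTER_CUBIC)
    f['fx']*=k;f['fy']*=k;f['cx']=(f['cx']-x)*k;f['cy']=(f['cy']-y)*k
    for a,col in((0,(255,0,255)),(.1,(0,255,255))): draw(f,I,[place(tilt(box(-36,-34,-50,50,194,196),a),*U)],col)
    im.append(I)
cv2.imwrite('pics/bar3.png',np.hstack(im))
E
```

```text
5.8 [0.64085707 0.00884026 0.22188892] [-3.14129736e+00  1.60823658e-04 -3.08785592e+00] [ 3.17900722e-01  3.18294443e-01 -1.02360137e-01  3.58282899e-04
 -1.15006363e+00 -1.83510666e+00]
```

View pics/bar3.png

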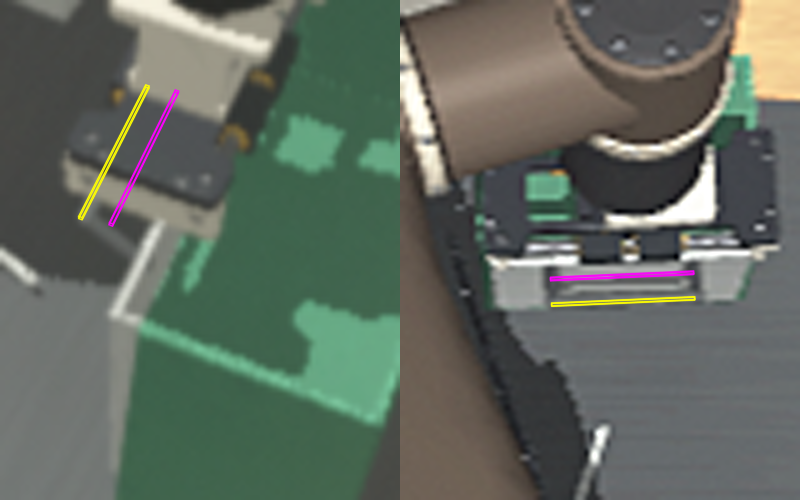

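The pictures show the bar just in front of the fingers, between the 0 and 0.1 ajar lines (top crop row 285). Now I lower the fingers and pull along the arc.

Emit:
play_rows(
  travel=[
    [0,0,0.56],
    [0.72,0,0.08],
    [0.51,0,0.2],
    [0.51,0,0.2],
    [0.63,0,0.34],
    [0.63,0,0.34],
    [0.54,0,0.46],
    [0.54,0,0.46],
  ],
  twist=[0,0,0,0,0,0,0,0],
)

```text
t: 6.9
eef_pos: [0.5387, 0.004, 0.1552]
ee_rot: [3.141, 0.001, -3.087]
force: [6.2, -0.4, -5.0]
width: 0.0005
gripper_force: 3.3
```

Emit:
play_rows(
  travel=[
    [0.41,0,0.5],
    [0.41,0,0.5],
    [0.25,0,0.2],
    [0,0,0],
    [0,0,0],
  ],
  twist=[0,0,0,0,0],
)

```text
t: 7.52
eef_pos: [0.5189, 0.0037, 0.1285]
ee_rot: [3.141, 0.013, -3.085]
force: [15.1, -2.9, 4.9]
width: 0.0004
gripper_force: 7.7
```

```bash
python3 - <<'E'
from h import *
im=[]
for c,(x,y) in dict(scene=(300,165),top=(260,100)).items():
    f=imaging.grab_frame(c); I=cv2.resize(np.ascontiguousarray(f['pixels'][y:y+120,x:x+100,::-1]),None,fx=4,fy=4,interpolation=cv2.INTER_CUBIC)
    im.append(I)
cv2.imwrite('pics/open4.png',np.hstack(im))
E
```

```text
(no output)
```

View pics/open4.png

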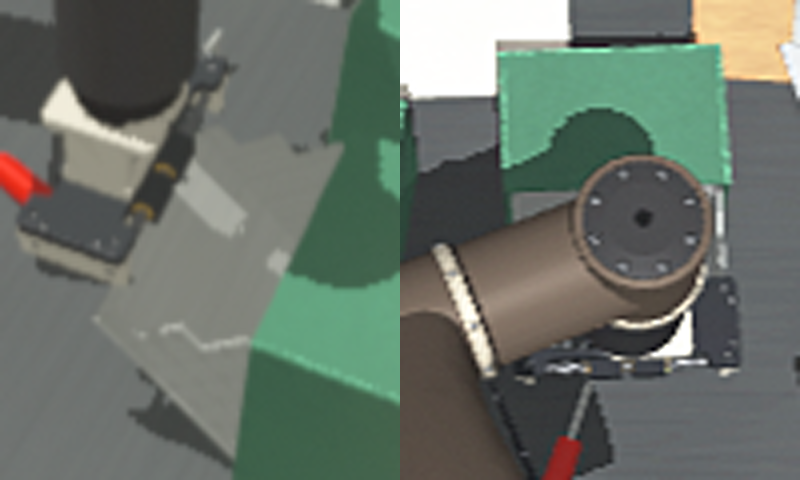

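The bin is at its stop: 15 N of resistance, and the bar is at the predicted place. I unload, rise, turn and go to the handle.

Emit:
play_rows(
  travel=[
    [-0.3,0,-0.3],
    [0,0,-1],
    [0,0,-1],
    [0,0,-1],
    [0,0,-1],
    [0,0,-0.5],
    [0,0,0],
    [0,0,0],
  ],
  twist=[0,0,0,-1,-1,-1,-1,-1],
)

```text
t: 8.62
eef_pos: [0.5189, 0.0027, 0.245]
ee_rot: [3.14, -0.001, -2.333]
force: [0.1, 0.5, -0.1]
width: 0.0004
gripper_force: 0.0
```

Emit:
play_rows(
  travel=[
    [0,0,0],
    [0,0,0],
    [0,0,0],
    [0,0,0],
    [0,0,0],
    [0,0,0],
    [1,0.1,0],
    [1,0.1,0],
  ],
  twist=[-1,-1,-1,-1,-1,-0.6,0,0],
  fingers=0.6,
)

```text
t: 9.62
eef_pos: [0.5175, -0.0478, 0.2447]
ee_rot: [3.139, -0.0, -1.497]
force: [0.4, 0.3, -0.3]
width: 0.0523
gripper_force: 0.0
```

Emit:
play_rows(
  travel=[
    [1,0.1,0],
    [1,0.1,0],
    [1,0.1,0],
    [1,0.1,0],
    [1,0.1,0],
    [1,0.1,0],
    [1,0.1,0],
    [1,0.1,0],
  ],
  twist=[0,0,0,0,0,0,0,0],
)

```text
t: 10.62
eef_pos: [0.5123, -0.2489, 0.2447]
ee_rot: [3.14, 0.001, -1.497]
force: [0.3, -0.6, -0.3]
width: 0.0524
gripper_force: 0.0
```

Emit:
play_rows(
  travel=[
    [1,0.1,0.5],
    [1,0.1,0.5],
    [1,0.1,0.5],
    [1,0.1,0.5],
    [0.8,0.1,0.5],
    [0,0,0.5],
    [0,0,0],
  ],
  twist=[0,0,0,0,0,0,0],
)

```text
t: 11.5
eef_pos: [0.5086, -0.3683, 0.169]
ee_rot: [3.139, 0.002, -1.498]
force: [0.0, -0.3, -0.1]
width: 0.0524
gripper_force: 0.0
```

Emit:
play_rows(
  travel=[
    [0.07,-0.11,1],
    [0,0,1],
    [0,0,1],
    [0,0,1],
    [0,0,0.76],
    [0,0,0],
  ],
  twist=[0,0,0,0,0,0],
)

```text
t: 12.25
eef_pos: [0.5119, -0.3695, 0.0508]
ee_rot: [3.14, 0.001, -1.496]
force: [0.6, 0.1, 0.6]
width: 0.0527
gripper_force: 0.0
```

Emit:
play_rows(
  travel=[
    [0,0,0],
    [0,0,0],
    [0,0,0],
    [0,0,0],
    [0,0,0],
    [0,0,0],
  ],
  twist=[0,0,0,0,0,0],
  fingers=0,
  newtons=60,
)

```text
t: 13.0
eef_pos: [0.5124, -0.3706, 0.0517]
ee_rot: [3.142, -0.0, -1.497]
force: [-1.1, 0.0, 2.8]
width: 0.0135
gripper_force: 60.0
```

Emit:
play_rows(
  travel=[
    [0,0,-0.3],
    [0,0,-0.3],
    [0,0,-0.3],
    [0,0,0],
    [0,0,0],
  ],
  twist=[0,0,0,0,0],
)

```text
t: 13.62
eef_pos: [0.5123, -0.3704, 0.074]
ee_rot: [-3.142, 0.0, -1.497]
force: [0.4, -0.3, -3.5]
width: 0.0135
gripper_force: 60.0
```

```bash
python3 - <<'E'
from h import *
s=arm.get_state();print(s['eef_pos'],s['force'],s['moment'])
im=[]
for c,(x,y) in dict(scene=(215,260),top=(340,150)).items():
    f=imaging.grab_frame(c); I=cv2.resize(np.ascontiguousarray(f['pixels'][y:y+110,x:x+100,::-1]),None,fx=4,fy=4,interpolation=cv2.INTER_CUBIC)
    im.append(I)
cv2.imwrite('pics/lift5.png',np.hstack(im))
E
```

```text
[ 0.51234727 -0.37037997  0.07402061] [ 0.4048855  -0.29895933 -3.52436491] [-0.2167235   0.13732785  0.02445638]
```

View pics/lift5.png

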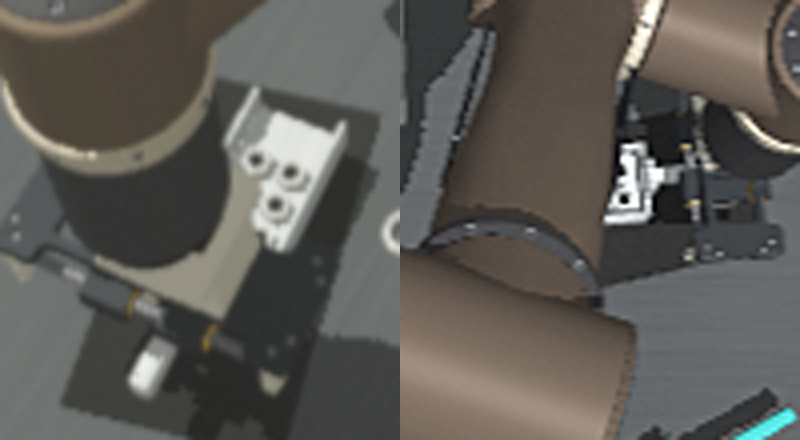

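The scoop is held: 3.5 N of load with a steady moment, the pan looks level and the nuts are in it. I carry it gently to the bin.

Emit:
play_rows(
  travel=[
    [0,0,-0.4],
    [0,0,-0.8],
    [0,0,-1],
    [0,0,-1],
    [0,0,-1],
    [0,0,-1],
    [0,0,-1],
    [0,0,-1],
  ],
  twist=[0,0,0,0,0,0,0,0],
)

```text
t: 14.72
eef_pos: [0.5122, -0.3704, 0.2555]
ee_rot: [-3.141, -0.0, -1.497]
force: [0.4, 0.4, -2.9]
width: 0.0136
gripper_force: 60.0
```

Emit:
play_rows(
  travel=[
    [-0.3,-0.27,-0.45],
    [-0.6,-0.27,-0.45],
    [-0.8,-0.27,-0.45],
    [-0.8,-0.27,-0.45],
    [-0.8,-0.27,-0.45],
    [-0.8,-0.27,-0.45],
    [-0.8,-0.27,-0.45],
    [-0.8,-0.27,-0.45],
  ],
  twist=[0,0,0,0,0,0,0,0],
)

```text
t: 15.72
eef_pos: [0.5562, -0.2229, 0.3449]
ee_rot: [-3.141, 0.0, -1.497]
force: [-0.6, -0.1, -3.3]
width: 0.0138
gripper_force: 60.0
```

Emit:
play_rows(
  travel=[
    [-0.8,-0.27,0],
    [-0.8,-0.27,0],
    [-0.8,-0.27,0],
    [-0.8,-0.27,0],
    [-0.8,-0.27,0],
    [-0.8,-0.27,0],
    [-0.8,-0.27,0],
    [-0.6,-0.27,0],
  ],
  twist=[0,0,0,0,0,0,0,0],
)

```text
t: 16.73
eef_pos: [0.5987, -0.0644, 0.3441]
ee_rot: [-3.142, 0.0, -1.497]
force: [-0.1, 0.5, -3.4]
width: 0.0136
gripper_force: 60.0
```

Emit:
play_rows(
  travel=[
    [-0.4,0,0],
    [-0.25,0,0],
    [-0.15,0,0],
    [0,0,0],
    [0,0,0],
  ],
  twist=[0,0,0,0,0],
)

```text
t: 17.35
eef_pos: [0.5968, -0.0462, 0.3441]
ee_rot: [-3.141, -0.0, -1.498]
force: [-1.0, -0.6, -2.7]
width: 0.0139
gripper_force: 60.0
```

```bash
python3 - <<'E'
from h import *
s=arm.get_state();print(s['eef_pos'],s['force'],s['moment'])
im=[]
for c,(x,y) in dict(scene=(290,130),top=(250,90)).items():
    f=imaging.grab_frame(c); I=cv2.resize(np.ascontiguousarray(f['pixels'][y:y+150,x:x+130,::-1]),None,fx=3,fy=3,interpolation=cv2.INTER_CUBIC)
    im.append(I)
cv2.imwrite('pics/carry6.png',np.hstack(im))
E
```

```text
[ 0.5967856  -0.04624276  0.34414731] [-0.95406559 -0.57013413 -2.7030658 ] [-0.2106852   0.07378882 -0.00373751]
```

View pics/carry6.png

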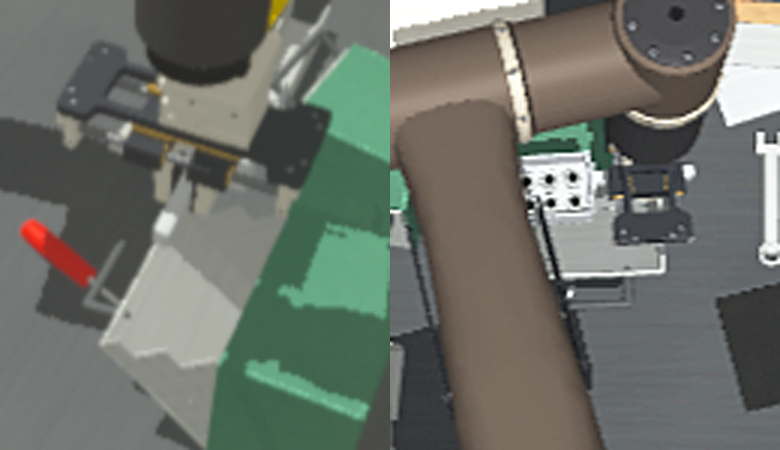

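The scoop is level over the mouth with all six nuts in view. I ease the grip stepwise so it pivots mouth-down.

Emit:
play_rows(
  travel=[
    [0,0,0],
    [0,0,0],
  ],
  twist=[0,0],
  newtons=25,
)

```text
t: 17.7
eef_pos: [0.5968, -0.046, 0.344]
ee_rot: [3.142, 0.0, -1.497]
force: [0.8, 0.0, -2.4]
width: 0.0136
gripper_force: 25.0
```

```bash
cat > m.py <<'E'
from h import *
s=arm.get_state();print(round(s['t'],2),np.round(s['eef_pos'],4),np.round(s['force'],1),np.round(s['moment'],3),s['gripper_force'])
for c in('top','scene'):
    imaging.grab_frame(c)
    print(c,[(np.round(d['extent'],1).tolist(),round(d['confidence'],2)) for d in models.boxes_of('scoop',c)],'nuts',[np.round(d['extent'][:2]).astype(int).tolist() for d in models.boxes_of('nut0',c) if d['confidence']>.3])
E
python3 m.py
```

```text
17.7 [ 0.5968 -0.046   0.344 ] [ 0.8  0.  -2.4] [-0.202  0.171  0.001] 24.982845783233643
top [([320.5, 155.1, 60.7, 22.9], 0.88), ([410.9, 273.1, 56.2, 36.9], 0.83)] nuts [[321, 153]]
scene [([191.6, 292.5, 34.7, 65.2], 0.75), ([357.6, 197.2, 36.8, 24.4], 0.68)] nuts []
```

Emit:
play_rows(
  travel=[
    [0,0,0],
  ],
  twist=[0],
  newtons=16,
)

```text
t: 18.12
eef_pos: [0.5969, -0.0459, 0.3441]
ee_rot: [-3.142, 0.0, -1.497]
force: [-0.1, 0.3, -2.6]
width: 0.014
gripper_force: 16.0
```

```bash
python3 m.py
```

```text
18.12 [ 0.5969 -0.0459  0.3441] [-0.1  0.3 -2.6] [-0.155  0.066 -0.004] 15.999787151813507
top [([320.3, 155.2, 55.2, 24.2], 0.6), ([408.8, 273.0, 60.5, 40.0], 0.6)] nuts []
scene [([360.3, 191.0, 36.6, 32.2], 0.7)] nuts []
```

```bash
cat > tilt.py <<'E'
from h import *
s=arm.get_state();p=np.array(s['eef_pos']);yaw=s['ee_rot'][2]+np.pi
def sc(th):
    c,t=np.cos(th),np.sin(th);o=[]
    for P in SCOOP:
        Q=P-[-.105,0,.0477]; Q=np.c_[Q[:,0]*c+Q[:,2]*t,Q[:,1],-Q[:,0]*t+Q[:,2]*c]; o.append(place(Q,p[0],p[1],yaw,p[2]))
    return o
print(round(s['t'],2),'F',np.round(s['force'],1),'M',np.round(s['moment'],3))
for c in('top','scene'):
    f=imaging.grab_frame(c)
    q=proj(f,sc(.4)[0]).mean(0)
    for d in models.silhouettes('scoop',c):
        e=d['extent']
        if np.hypot(*(np.array(e[:2])-q))>45: continue
        m=d['pixels'].astype(float);r=[]
        for a in range(0,100,10):
            R=render(f,sc(np.radians(a)),2); r.append((round((R*m).sum()/m.sum(),2),round((R*m).sum()/np.maximum(R,m).sum(),2)))
        print(c,np.round(e),round(d['confidence'],2),m.sum(),r)
E
python3 tilt.py
```

```text
18.43 F [-0.4 -0.2 -2.8] M [-0.168  0.131 -0.057]
top [321. 155.  54.  25.] 0.76 576.0 [(np.float64(0.9), np.float64(0.46)), (np.float64(0.99), np.float64(0.55)), (np.float64(0.95), np.float64(0.53)), (np.float64(0.86), np.float64(0.48)), (np.float64(0.66), np.float64(0.35)), (np.float64(0.43), np.float64(0.22)), (np.float64(0.21), np.float64(0.1)), (np.float64(0.03), np.float64(0.02)), (np.float64(0.0), np.float64(0.0)), (np.float64(0.0), np.float64(0.0))]
top [318. 173.  47.  37.] 0.36 662.0 [(np.float64(0.0), np.float64(0.0)), (np.float64(0.02), np.float64(0.01)), (np.float64(0.1), np.float64(0.04)), (np.float64(0.16), np.float64(0.07)), (np.float64(0.22), np.float64(0.1)), (np.float64(0.24), np.float64(0.13)), (np.float64(0.22), np.float64(0.12)), (np.float64(0.14), np.float64(0.08)), (np.float64(0.05), np.float64(0.03)), (np.float64(0.02), np.float64(0.01))]
scene [359. 198.  32.  16.] 0.74 150.0 [(np.float64(0.74), np.float64(0.08)), (np.float64(0.98), np.float64(0.12)), (np.float64(1.0), np.float64(0.15)), (np.float64(0.97), np.float64(0.18)), (np.float64(0.95), np.float64(0.22)), (np.float64(0.67), np.float64(0.16)), (np.float64(0.53), np.float64(0.1)), (np.float64(0.43), np.float64(0.06)), (np.float64(0.41), np.float64(0.05)), (np.float64(0.45), np.float64(0.05))]
```

The scoop has tilted about 12° at 16 N. I go on in small steps.

Emit:
play_rows(
  travel=[
    [0,0,0],
  ],
  twist=[0],
  newtons=13,
)

```text
t: 18.75
eef_pos: [0.5968, -0.0459, 0.3441]
ee_rot: [-3.142, 0.0, -1.497]
force: [0.5, -0.6, -2.4]
width: 0.0136
gripper_force: 13.0
```

```bash
sed -i "s/r.append((round((R\*m).sum()\/m.sum(),2),round((R\*m).sum()\/np.maximum(R,m).sum(),2)))/r.append((int(100*(R*m).sum()\/m.sum()),int(100*(R*m).sum()\/np.maximum(R,m).sum())))/" tilt.py; python3 tilt.py
```

```text
18.75 F [ 0.5 -0.6 -2.4] M [-0.125  0.064  0.   ]
top [320. 154.  57.  25.] 0.78 341.0 [(82, 25), (96, 31), (97, 32), (84, 28), (63, 21), (48, 17), (28, 10), (6, 2), (0, 0), (0, 0)]
```

Emit:
play_rows(
  travel=[
    [0,0,0],
  ],
  twist=[0],
  newtons=10,
)

```text
t: 19.08
eef_pos: [0.5968, -0.0459, 0.3441]
ee_rot: [3.142, -0.0, -1.497]
force: [0.2, 0.7, -2.0]
width: 0.014
gripper_force: 10.0
```

```bash
python3 tilt.py
```

```text
19.07 F [ 0.2  0.7 -2. ] M [-0.11   0.109  0.01 ]
top [320. 157.  57.  27.] 0.6 470.0 [(67, 25), (78, 32), (94, 43), (98, 48), (80, 38), (52, 24), (33, 15), (11, 5), (0, 0), (0, 0)]
scene [361. 198.  38.  22.] 0.56 421.0 [(27, 6), (38, 11), (57, 19), (81, 39), (97, 64), (69, 41), (42, 18), (27, 9), (29, 8), (29, 7)]
```

Emit:
play_rows(
  travel=[
    [0,0,0],
  ],
  twist=[0],
  newtons=8,
)

```text
t: 19.4
eef_pos: [0.5969, -0.0459, 0.3442]
ee_rot: [-3.141, -0.0, -1.497]
force: [0.2, 1.0, -2.2]
width: 0.0138
gripper_force: 8.0
```

```bash
python3 tilt.py
```

```text
19.4 F [ 0.2  1.  -2.2] M [0.053 0.156 0.023]
top [311. 158.  21.  27.] 0.72 359.0 [(59, 17), (69, 21), (82, 28), (91, 33), (98, 39), (92, 40), (63, 27), (19, 8), (0, 0), (0, 0)]
scene [359. 199.  39.  24.] 0.82 471.0 [(30, 8), (34, 10), (47, 17), (64, 31), (90, 63), (86, 63), (57, 29), (40, 15), (29, 9), (30, 8)]
```

Emit:
play_rows(
  travel=[
    [0,0,0],
  ],
  twist=[0],
  newtons=6,
)

```text
t: 19.73
eef_pos: [0.5969, -0.0459, 0.3442]
ee_rot: [-3.141, 0.0, -1.497]
force: [-0.9, 0.6, -0.8]
width: 0.0142
gripper_force: 6.0
```

```bash
python3 tilt.py
```

```text
19.73 F [-0.9  0.6 -0.8] M [-0.004  0.089  0.018]
top [311. 159.  23.  31.] 0.64 443.0 [(61, 22), (70, 26), (84, 34), (92, 41), (98, 49), (87, 45), (49, 23), (14, 6), (0, 0), (0, 0)]
scene [357. 200.  38.  23.] 0.69 418.0 [(32, 8), (36, 10), (48, 16), (66, 29), (94, 60), (89, 59), (58, 27), (40, 14), (30, 8), (32, 8)]
```

Load and moment have dropped, so the nuts are leaving at about 45°. A bit more tilt, then I firm up the grip and look from above.

Emit:
play_rows(
  travel=[
    [0,0,0],
  ],
  twist=[0],
  newtons=4,
)

```text
t: 20.05
eef_pos: [0.5968, -0.0459, 0.344]
ee_rot: [-3.142, -0.0, -1.497]
force: [-0.8, -0.3, -1.7]
width: 0.0139
gripper_force: 4.0
```

Emit:
play_rows(
  travel=[
    [0,0,0],
    [0,0,0],
    [0,0,0],
  ],
  twist=[0,0,0],
  newtons=30,
)

```text
t: 20.42
eef_pos: [0.5968, -0.0459, 0.3441]
ee_rot: [3.142, 0.0, -1.497]
force: [-0.2, -0.0, -1.7]
width: 0.0139
gripper_force: 30.0
```

```bash
python3 tilt.py; python3 m.py; python3 -c "
from station import imaging
import cv2
cv2.imwrite('pics/d7_top.png',imaging.grab_frame('top')['pixels'][:,:,::-1]);cv2.imwrite('pics/d7_scene.png',imaging.grab_frame('scene')['pixels'][:,:,::-1])"
```

```text
20.43 F [-0.2 -0.  -1.7] M [-0.003  0.105 -0.008]
top [312. 160.  24.  27.] 0.82 427.0 [(62, 21), (71, 26), (86, 34), (93, 40), (99, 47), (88, 45), (49, 23), (14, 6), (0, 0), (0, 0)]
scene [359. 199.  41.  23.] 0.76 485.0 [(28, 8), (33, 10), (47, 17), (64, 32), (89, 64), (84, 62), (56, 29), (39, 15), (29, 9), (30, 8)]
20.62 [ 0.5968 -0.0459  0.3441] [-0.3  0.  -1.6] [ 0.006  0.058 -0.05 ] 29.99967724084854
top [([408.1, 271.8, 56.6, 39.8], 0.94), ([316.4, 173.1, 46.4, 38.8], 0.29)] nuts [[247, 215]]
scene [([356.9, 199.4, 39.3, 21.4], 0.95), ([191.5, 294.9, 29.6, 67.4], 0.6)] nuts []
```

Emit:
play_rows(
  travel=[
    [0,0,-0.6],
    [0,0,0.6],
    [0,0,-0.6],
    [0,0,0.6],
    [-0.4,0,0],
    [0.4,0,0],
    [0,0,-0.4],
    [0,0,0],
  ],
  twist=[0,0,0,0,0,0,0,0],
  newtons=60,
)

```text
t: 22.02
eef_pos: [0.5974, -0.046, 0.3556]
ee_rot: [-3.139, -0.0, -1.498]
force: [-0.4, 0.1, -1.8]
width: 0.0138
gripper_force: 60.0
```

Emit:
play_rows(
  travel=[
    [0.94,0.43,0],
    [0.94,0.43,0],
    [0.94,0.43,0],
    [0.94,0.43,0],
    [0.94,0.43,0],
    [0.94,0.43,0],
    [0.94,0.43,0],
    [0.94,0.43,0.3],
  ],
  twist=[0,0,0,0,0,0,0,0],
)

```text
t: 23.02
eef_pos: [0.5249, -0.2405, 0.3474]
ee_rot: [-3.14, -0.0, -1.497]
force: [-0.5, 0.1, -1.9]
width: 0.0133
gripper_force: 60.0
```

Emit:
play_rows(
  travel=[
    [0.94,0.43,0.8],
    [0.94,0.43,1],
    [0,0,1],
    [0,0,1],
    [0,0,1],
    [0,0,0.5],
    [0,0,0],
    [0,0,0],
  ],
  twist=[0,0,0,0,0,0,0,0],
)

```text
t: 24.02
eef_pos: [0.5076, -0.2884, 0.2152]
ee_rot: [-3.14, -0.001, -1.497]
force: [-0.4, -0.1, -1.3]
width: 0.0134
gripper_force: 60.0
```

```bash
python3 tilt.py; python3 - <<'E'
from h import *
im=[]
for c,(x,y) in dict(scene=(225,165),top=(270,90)).items():
    f=imaging.grab_frame(c); print(c,[(np.round(d['extent']).tolist(),round(d['confidence'],2)) for d in models.boxes_of('nut0',c)])
    w,h=(190,225) if c=='scene' else (170,140)
    I=cv2.resize(np.ascontiguousarray(f['pixels'][y:y+h,x:x+w,::-1]),(400,int(h*400/w)),interpolation=cv2.INTER_CUBIC); im.append(I)
h=max(i.shape[0] for i in im)
cv2.imwrite('pics/e8.png',np.hstack([cv2.copyMakeBorder(i,0,h-i.shape[0],0,0,0) for i in im]))
E
```

```text
24.02 F [-0.4 -0.1 -1.3] M [ 0.031  0.162 -0.014]
top [383. 193.  24.  25.] 0.6 435.0 [(63, 25), (68, 28), (77, 34), (92, 45), (99, 53), (95, 54), (78, 45), (46, 25), (17, 9), (0, 0)]
scene [277. 292.  36.  14.] 0.67 208.0 [(23, 2), (26, 3), (29, 4), (44, 7), (86, 17), (100, 25), (97, 27), (36, 9), (22, 4), (18, 2)]
scene [([351.0, 238.0, 72.0, 84.0], 0.54), ([309.0, 213.0, 24.0, 14.0], 0.33)]
top [([314.0, 169.0, 49.0, 43.0], 0.68), ([379.0, 170.0, 6.0, 11.0], 0.33)]
```

View pics/e8.png

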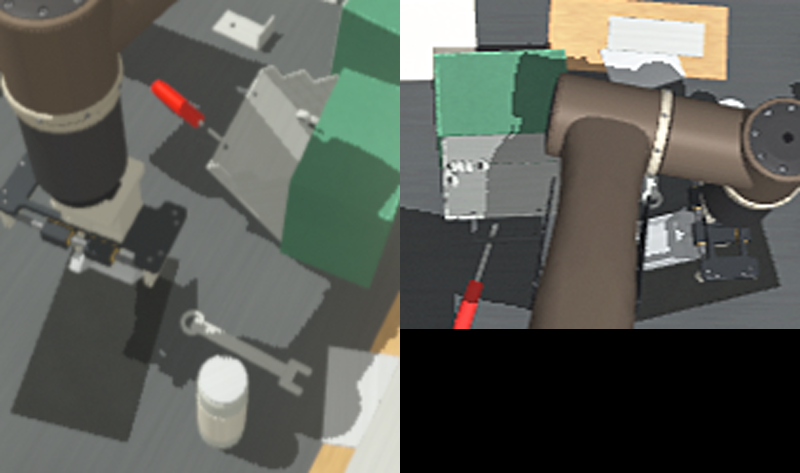

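The picture shows the nuts in the open bin (top crop about (465,165)), the scoop empty and the surrounding table clear. Now I lay the scoop down: lip on the mat first, pivoting flat under a light grip.

Emit:
play_rows(
  travel=[
    [0,0,0.8],
    [0,0,0.8],
    [0,0,0.8],
    [0,0,0],
  ],
  twist=[0,0,0,0],
  newtons=10,
)

```text
t: 24.92
eef_pos: [0.5065, -0.2882, 0.1533]
ee_rot: [3.14, 0.0, -1.497]
force: [0.0, 0.4, -1.5]
width: 0.0138
gripper_force: 10.0
```

Emit:
play_rows(
  travel=[
    [0.49,0,0.4],
    [0.49,0,0.4],
    [0.42,0,0.4],
    [0.42,0,0.4],
    [0.35,0,0.47],
    [0.35,0,0.47],
    [0,0,0],
  ],
  twist=[0,0,0,0,0,0,0],
)

```text
t: 25.8
eef_pos: [0.5105, -0.351, 0.0887]
ee_rot: [3.139, 0.001, -1.498]
force: [0.1, 0.2, -2.2]
width: 0.0139
gripper_force: 10.0
```

```bash
python3 tilt.py
```

```text
25.8 F [ 0.1  0.2 -2.2] M [-0.018  0.029 -0.017]
top [396. 199.  13.  19.] 0.47 219.0 [(95, 25), (97, 27), (97, 27), (95, 27), (93, 28), (90, 29), (84, 29), (47, 16), (9, 3), (0, 0)]
scene [279. 315.  56.  64.] 0.83 453.0 [(88, 25), (97, 30), (91, 30), (48, 15), (15, 5), (8, 3), (10, 4), (17, 7), (23, 9), (19, 6)]
```

Emit:
play_rows(
  travel=[
    [0.38,0,0.66],
    [0.33,0,0.87],
    [0,0,0.1],
    [0,0,0],
    [0,0,0],
  ],
  twist=[0,0,0,0,0],
  newtons=6,
)

```text
t: 26.62
eef_pos: [0.5128, -0.3684, 0.0501]
ee_rot: [-3.142, 0.0, -1.497]
force: [-0.0, 1.3, -1.3]
width: 0.0138
gripper_force: 6.0
```

```bash
python3 tilt.py
```

```text
26.62 F [-0.   1.3 -1.3] M [-0.001  0.187  0.04 ]
top [398. 198.  19.  19.] 0.49 179.0 [(98, 22), (97, 23), (97, 23), (96, 23), (93, 24), (90, 24), (84, 25), (42, 12), (5, 1), (0, 0)]
scene [276. 324.  53.  76.] 0.94 690.0 [(99, 45), (82, 37), (54, 23), (26, 11), (9, 3), (1, 0), (3, 1), (6, 3), (11, 5), (10, 4)]
```

Emit:
play_rows(
  travel=[
    [0,0,0.06],
    [0,0,0.06],
    [0,0,0],
  ],
  twist=[0,0,0],
  newtons=3,
)

```text
t: 27.2
eef_pos: [0.5133, -0.3691, 0.0471]
ee_rot: [-3.141, -0.001, -1.497]
force: [0.0, -3.3, 2.7]
width: 0.0141
gripper_force: 3.0
```

Emit:
play_rows(
  travel=[
    [0,0,0],
    [0,0,0],
    [0,0,0],
    [0,0,-0.3],
    [0,0,-1],
    [0,0,-1],
    [0,0,-1],
    [0,0,-1],
  ],
  twist=[0,0,0,0,0,0,0,0],
  fingers=0.6,
)

```text
t: 28.2
eef_pos: [0.5128, -0.3686, 0.1558]
ee_rot: [-3.141, -0.0, -1.497]
force: [0.9, 0.5, -0.4]
width: 0.0525
gripper_force: 0.0
```

```bash
python3 - <<'E'
from h import *
s=arm.get_state();print(s['t'],s['eef_pos'],s['q'])
F=imaging.grab_frame('scene');V=[]
for d in models.silhouettes('scoop','scene'):
    e=d['extent'];print(np.round(e),d['confidence'])
    if abs(e[0]-276)<25: V=[(F,d['pixels'].astype(float))]
print(fit(SCOOP,V,[.504,-.265,1.64],.004))
E
```

```text
28.2 [ 0.512802   -0.36864828  0.15575   ] [-3.14737270e-01  3.56179562e-01 -2.07869695e-01 -2.29475775e-05
 -1.00626554e+00  3.88266949e-01]
[275. 324.  54.  74.] 0.88
[191. 294.  32.  66.] 0.72
(array([ 0.50609042, -0.26017529,  1.64089824]), np.float64(1.897654600301659))
```

The scoop's box matches where it started, so it is flat on the mat. Next I turn, go in front of the bar and push the bin shut.

Emit:
play_rows(
  travel=[
    [0,0,-0.6],
    [0,0,-0.6],
    [0,0,-0.6],
    [0,0,0],
    [0,0,0],
    [0,0,0],
    [0,0,0],
    [0,0,0],
  ],
  twist=[1,1,1,1,1,1,1,1],
  fingers=0,
  newtons=20,
)

```text
t: 29.3
eef_pos: [0.5126, -0.3685, 0.1991]
ee_rot: [3.141, -0.0, -2.702]
force: [-0.9, -0.2, 0.1]
width: 0.0006
gripper_force: 0.0
```

Emit:
play_rows(
  travel=[
    [0,0,0],
    [0,0,0],
    [0,0,0],
    [0.05,0.99,0],
    [0.05,0.99,0],
    [0.05,0.99,0],
    [0.05,0.99,0],
    [0.05,0.99,0],
  ],
  twist=[1,1,0.6,0,0,0,0,0],
)

```text
t: 30.3
eef_pos: [0.4995, -0.2446, 0.1992]
ee_rot: [3.141, -0.0, -3.087]
force: [0.1, -0.5, -0.9]
width: 0.0004
gripper_force: 0.0
```

Emit:
play_rows(
  travel=[
    [0.05,0.99,0],
    [0.05,0.99,0],
    [0.05,0.99,0],
    [0.05,0.99,0],
    [0.05,0.99,0],
    [0.05,0.99,0],
    [0.05,0.99,0],
    [0.05,0.99,0],
  ],
  twist=[0,0,0,0,0,0,0,0],
)

```text
t: 31.3
eef_pos: [0.4787, -0.0475, 0.1993]
ee_rot: [3.141, -0.0, -3.087]
force: [1.1, 0.3, 0.9]
width: 0.0005
gripper_force: 0.0
```

Emit:
play_rows(
  travel=[
    [0.05,0.99,0],
    [0.05,0.99,0],
    [0,0,0],
    [0,0,0],
  ],
  twist=[0,0,0,0],
)

```text
t: 31.8
eef_pos: [0.4738, 0.0009, 0.1993]
ee_rot: [-3.142, -0.0, -3.087]
force: [-0.2, -1.0, -0.3]
width: 0.001
gripper_force: 0.0
```

Emit:
play_rows(
  travel=[
    [0,0,0.99],
    [0,0,0.99],
    [0,0,0.99],
    [-0.62,0,0],
    [-0.41,0,-0.5],
    [-0.41,0,-0.5],
    [-0.54,0,-0.46],
    [-0.54,0,-0.46],
  ],
  twist=[0,0,0,0,0,0,0,0],
)

```text
t: 32.8
eef_pos: [0.5373, 0.0034, 0.1747]
ee_rot: [-3.141, -0.001, -3.088]
force: [-1.2, -0.5, -0.9]
width: 0.0006
gripper_force: 0.7
```

Emit:
play_rows(
  travel=[
    [-0.63,0,-0.34],
    [-0.63,0,-0.34],
    [-0.5,0,-0.2],
    [-0.45,0,-0.1],
    [-0.45,0,-0.1],
    [-0.15,0,0],
    [0,0,0],
    [0,0,0],
  ],
  twist=[0,0,0,0,0,0,0,0],
)

```text
t: 33.8
eef_pos: [0.6006, 0.0075, 0.1993]
ee_rot: [-3.141, -0.013, -3.088]
force: [-26.1, 3.1, 16.9]
width: 0.0002
gripper_force: 13.1
```

There is a stiff stop at the predicted shut position. I back off and check.

Emit:
play_rows(
  travel=[
    [0.3,0,0],
    [0.8,0,0],
    [1,0,0],
    [1,0,-0.5],
    [1,0,-1],
    [1,0,-1],
    [1,0,0],
    [0,0,0],
  ],
  twist=[0,0,0,0,0,0,0,0],
)

```text
t: 34.8
eef_pos: [0.4542, 0.0001, 0.2635]
ee_rot: [3.141, 0.002, -3.087]
force: [0.6, 0.0, 0.5]
width: 0.0003
gripper_force: 0.0
```

Emit:
play_rows(
  travel=[
    [0,-1,0],
    [0,-1,0],
    [0,-1,0],
    [0,-1,0],
    [0,-1,0],
    [0,-1,0],
    [0,-1,0],
    [0,-1,0],
  ],
  twist=[0,0,0,0,0,0,0,0],
)

```text
t: 35.8
eef_pos: [0.4666, -0.2009, 0.2623]
ee_rot: [-3.141, 0.0, -3.087]
force: [1.1, -0.2, -0.7]
width: -0.0
gripper_force: 0.0
```

```bash
python3 - <<'E'
from h import *
s=arm.get_state();print(s['t'],s['eef_pos'])
F={c:imaging.grab_frame(c) for c in('scene','top')}
U=[.652,.0114,.0552]
for c in F:
    for n in('wide_pull','wide_unit','scoop','narrow_unit','can','wrench','screwdriver','bracket','nut0'):
        print(c,n,[(np.round(d['extent'],1).tolist(),round(d['confidence'],2)) for d in models.boxes_of(n,c)][:2])
def bar(a):
    P=np.array([[-.035,y,.175] for y in np.linspace(-.045,.045,60)]);c,t=np.cos(a),np.sin(a)
    return place(np.c_[P[:,0]*c-P[:,2]*t,P[:,1],P[:,0]*t+P[:,2]*c+.02],*U)
def edge(a):
    P=np.array([[-.003,y,.160] for y in np.linspace(-.085,.085,60)]);c,t=np.cos(a),np.sin(a)
    return place(np.c_[P[:,0]*c-P[:,2]*t,P[:,1],P[:,0]*t+P[:,2]*c+.02],*U)
for tag in('start','now'):
    for c in F:
        g=(cv2.imread(f'pics/{c}0.png') if tag=='start' else F[c]['pixels'][:,:,::-1]).astype(np.float32).mean(2)
        for nm,fn in(('bar',bar),('edge',edge)):
            r=[]
            for a in np.arange(-.06,.2,.02):
                q=proj(F[c],fn(a)).astype(np.float32); r.append(int(np.median(cv2.remap(g,q[:,:1],q[:,1:],cv2.INTER_LINEAR))))
            print(tag,c,nm,r)
E
```

```text
35.8 [ 0.46658622 -0.2008771   0.26227838]
scene wide_pull [([370.1, 223.1, 26.1, 39.2], 0.62)]
scene wide_unit [([392.4, 246.4, 73.7, 100.6], 0.8)]
scene scoop [([190.1, 293.1, 32.3, 67.5], 0.84), ([278.7, 323.1, 59.4, 75.6], 0.62)]
scene narrow_unit [([412.6, 173.0, 67.5, 71.0], 0.64)]
scene can [([332.0, 357.1, 21.3, 48.1], 0.91)]
scene wrench [([342.2, 332.5, 58.4, 38.8], 0.97), ([392.8, 247.8, 73.3, 98.0], 0.71)]
scene screwdriver [([310.8, 212.9, 26.3, 22.5], 0.51), ([341.5, 331.4, 63.4, 38.9], 0.33)]
scene bracket [([338.2, 179.1, 25.8, 19.1], 0.65)]
scene nut0 []
top wide_pull [([292.7, 155.5, 12.4, 13.8], 0.53)]
top wide_unit [([312.8, 138.2, 54.1, 49.4], 0.83), ([298.1, 221.6, 11.6, 28.7], 0.31)]
top scoop [([408.4, 273.8, 61.7, 36.9], 0.62), ([397.4, 199.2, 59.9, 16.8], 0.59)]
top narrow_unit [([241.5, 145.9, 46.8, 51.4], 0.93)]
top can [([409.2, 136.8, 10.6, 6.7], 0.41), ([397.2, 202.0, 67.2, 56.2], 0.31)]
top wrench [([377.7, 139.7, 8.2, 11.8], 0.43), ([407.6, 138.8, 14.6, 6.6], 0.3)]
top screwdriver [([299.6, 213.6, 16.9, 42.8], 0.78)]
top bracket [([245.2, 217.4, 15.7, 26.9], 0.7), ([293.4, 153.4, 17.5, 17.9], 0.22)]
top nut0 []
start scene bar [114, 114, 115, 115, 114, 108, 93, 106, 115, 113, 114, 114, 114]
start scene edge [131, 131, 129, 125, 122, 125, 163, 197, 155, 119, 114, 113, 113]
start top bar [197, 157, 161, 129, 106, 151, 110, 121, 108, 105, 109, 110, 110]
start top edge [140, 133, 118, 127, 128, 119, 148, 240, 189, 156, 157, 156, 111]
now scene bar [116, 107, 81, 71, 80, 106, 115, 117, 117, 116, 116, 116, 116]
now scene edge [79, 80, 96, 120, 115, 109, 113, 114, 114, 115, 115, 114, 107]
now top bar [104, 107, 109, 111, 115, 117, 122, 128, 135, 144, 148, 127, 97]
now top edge [68, 75, 84, 89, 92, 96, 98, 101, 103, 106, 108, 110, 112]
```

```bash
python3 - <<'E'
from h import *
f=imaging.grab_frame('scene');G=np.array([[x,y,.005] for x in np.linspace(-.045,.045,19) for y in np.linspace(-.027,.027,11)])
q=proj(f,place(G,.5037,-.2655,1.6459,.004)).astype(np.float32)
for n,I in(('start',cv2.imread('pics/scene0.png')),('now',f['pixels'][:,:,::-1])):
    g=np.ascontiguousarray(I).astype(np.float32).mean(2);v=cv2.remap(g,q[:,:1],q[:,1:],cv2.INTER_LINEAR).ravel();print(n,np.percentile(v,[0,3,10,25,50,75,97]).round())
    print(v.reshape(19,11)[::2,::2].round().astype(int).tolist())
E
```

```text
start [ 41.  68.  95. 125. 133. 136. 138.]
[[133, 134, 133, 131, 136, 132], [135, 97, 117, 131, 98, 137], [136, 125, 123, 133, 101, 138], [136, 125, 131, 131, 127, 138], [136, 85, 94, 126, 41, 134], [136, 133, 135, 134, 128, 137], [135, 112, 120, 123, 67, 135], [135, 125, 112, 132, 100, 135], [135, 138, 135, 135, 136, 137], [134, 138, 135, 135, 136, 136]]
now [134. 139. 143. 195. 231. 233. 235.]
[[143, 141, 138, 195, 220, 143], [231, 237, 215, 230, 223, 190], [231, 237, 233, 235, 205, 142], [231, 236, 233, 234, 196, 145], [231, 235, 233, 233, 211, 139], [230, 235, 232, 233, 194, 144], [230, 234, 231, 232, 215, 139], [229, 233, 230, 231, 201, 138], [228, 232, 229, 231, 216, 139], [227, 232, 229, 230, 179, 142]]
```

The pan is uniformly bright with no dark nut holes, so the scoop is empty. The bin is shut, so I hand the job in.

```bash
python3 -c "
from station import arm
print(arm.job_done())"
```

```text
the job is handed in; nothing more can be done
None
```

I handed the job in at about 36 s: the nuts went into the wide bin, the empty scoop is back flat on the mat, and the wide bin is shut with the other things in place; I didn't count all six nuts in the bin, but the scoop checked empty and the last picture showed none loose.

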